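# Set and lock the drilling depth, shut the chamber

## Task

The stone model is already in the dental pin drill. Turn the black depth knob until its pointer stands at the nose of the small preset rider on the scale, then swing the lock ring under the knob clockwise by its tab until it is tight against its stop, and only then shut the chamber lid fully. Leave the rider where it is, the setting unchanged and the things lying around in their places.

Things in the scene. Friction and masses are not known exactly. Their poses are not given: they have to be found in the camera images.
- pin_drill: The machine: flat white housing, deck 45 mm above the table, fixed. Origin on the table; the housing runs from x = -140 to +105 mm, y = -200 to +200 mm. x points to its rear (away from the robot, yaw within 0.25 rad), y to its left, z up. The depth dial's axis stands at (0, -115) mm; the grey open chamber (140 x 160 mm outside, rim 105 mm above the table) is centred at (15, 100) mm.
- depth_knob (a joint): Angle of the black depth knob (rad), 0 to 4, growing clockwise seen from above. The pointer's direction in the machine's frame is 2.0 rad minus this value, counted anticlockwise from the machine's x. The setting is right when this equals joint preset_rider (same zero, same direction). Light friction (0.04 N m); the knob stays where it is left.
- knob_grip (a point): On the vertical knob axis, 106 mm above the table, 10 mm below the top of the knob's grip bar. The bar is 56 mm long (along the pointer), 14 mm thick and stands 34 mm tall (82 to 116 mm above the table) on a round skirt of radius 33 mm. Its x axis points along the pointer.
- knob_pointer (a point): Tip of the knob's pointer, a short black nose on the edge of its skirt (a white stripe on the bar's top lies on the pointer's half of the bar), 40 mm from the knob axis, 79 mm above the table.
- preset_rider (a joint): Angle of the preset rider (rad), zero and sense as for depth_knob: the value to which the knob is to be set. The rider could be shifted by a strong push; it must not be.
- rider_nose (a point): The point of the preset rider's nose, 40 mm from the knob axis, 79 mm above the table, where the pointer must come. The rider is a dark steel block 8 x 8 x 9 mm on the edge of the aluminium scale drum (radius 48 mm, top 73 mm above the table); its top is 83 mm above the table. (Not the lower block outside the ring, which is the ring's stop.)
- lock_ring (a joint): Angle of the lock ring (rad), growing clockwise seen from above: 0 fully loose, 1.35 tight, against its stop. Friction 0.12 N m; it stays where left, and does not turn the knob. The tab's direction in the machine's frame is 4.887 rad minus this value, anticlockwise from the machine's x: to the machine's right when loose, near its front (robot side) when tight.
- lock_tab (a point): Middle of the top of the lock ring's upright tab, 83 mm from the dial axis, 91 mm above the table. The steel ring (radius 58 mm, 50 to 64 mm above the table) lies round the scale drum, under the knob; an arm runs out to the tab, a fin 22 mm long radially, 12 mm thick, 53 to 91 mm above the table. Its x axis points outwards from the dial axis.
- lid (a joint): Opening angle of the chamber lid (rad): 0 shut, 1.55 fully open. The hinge is stiff (about 0.15 N m): the lid stays where it is left and must be pushed all the way down.
- lid_hinge (a point): Middle of the lid's hinge line, along the machine's y at the chamber's rear rim, 105.5 mm above the table, at (85, 100) mm in the machine's frame. The shut lid is a grey plate reaching 140 mm forward from here, 160 mm wide, 8 mm thick (its underside starts at the hinge line).
- lid_handle (a point): Outer end of the small black knob on the lid's outer face: 110 mm from the hinge line along the lid, in the middle of its width, 35 mm off the face.
- jar: White jar, 38 mm across, 42 mm tall, on the machine's deck in front of the chamber; origin under its middle. Leave alone.
- stone_model: Off-white dental model, 60 mm, 30 mm tall; origin under its middle. Leave alone.
- tin: Round dark tin of wires, 84 mm across, 16 mm tall; origin under its middle. Leave alone.
- spatula: Grey-handled hand tool 170 mm long along its x, 26 mm thick; origin under its middle. Leave alone.
- dish: Small white dish, 32 mm across, 18 mm tall, on the front of the machine's deck between dial and chamber; origin under its middle. Leave alone.

How it is judged:
By the outcome, as a careful person would: the job done as asked, in the order asked, and still so for the second after the job is handed in, with the robot touching nothing.
It also fails if it takes over 72 s, if anything falls off the work surface, if the arm or the gripper's body presses on something with over 40 N, if the wrist force passes 120 N, or if a joint passes its speed limit or range.

## Robot

A 6-joint arm with a two-finger parallel gripper is mounted at the origin on the work surface. World frame = base frame: x ahead of the robot, y to its left, z up, the work surface at z = 0. Lengths are in m, angles in rad, forces in N, time in s.
With the tool pointing down it reaches from about 0.35 to 0.85 m from the base axis. Payload 8.1 kg.
Tool frame: the origin (TCP) lies midway between the tips of the shut fingers; the grasp point (between the pads) lies 19 mm behind it (robot.tcp_to_grasp is the distance from the TCP to the grasp point, in m); x points along the fingers, y is the direction in which the jaws open and shut, and the axes are right-handed (so a half turn about x gives the same grasp; the last joint's range is limited). The gripper opens to 93 mm and grips with 3 to 60 N. Pads are 15 mm wide; open, the fingers measure 128 mm over their backs; the gripper's body (75 mm by 188 mm) begins 65 mm behind the grasp point.
Start: joints at [1.109, 0.13, 1.488, -0, 1.523, -0.085], TCP at [0.221, 0.558, 0.219] pointing down, gripper open.
Joint ranges: [-2.96, 2.96], [-0.89, 2.26], [0.02, 2.5], [-1.34, 4.48], [0, 2.73], [-2.66, 2.66]. Speed limits (rad/s): [2.39, 2.39, 2.79, 3.14, 3.14, 3.14].

## Interface

Orientations are given as a rotation vector (axis times angle).
In Python, from plant import robot gives the robot as it stands.
- The arm moves only by the tool play_rows, never from a script. Its argument "plan" is a list of rows, each an object with "slide": the shift along the world's x, y, z as a fraction of full scale, a list of three; "roll": the turn about the world's z as a fraction of full scale; "fingers": the gripper command: -1 is shut, 1 is fully open, values between are in proportion. A call has 1 to 20 rows; each row shifts and turns the commanded pose from where the row before left it; what a row does not reach is not made up. Full scale, the value 1, is 30 mm for a shift and 8 degrees for a turn. A row lasts 1/8 s, in which the tool goes at most 62.5 mm and 10.7 degrees, less where a joint would pass 70% of its speed; a pose out of reach is approached as far as the arm can. A call with a number of a shift or a turn outside -1 to 1 is refused whole. A call with a gripper value outside its range is refused whole. The fingers move at their own pace and stop on an object; "squeeze" is the grip in N (left out, the last holds). Time passes only in rows, so rows that do not move let the fingers close. It gives the time, the measured TCP pose, the force and the opening at its end, in the units of the state.
- robot.read_state(): the state, without advancing time (a new reading comes with each control period).
- robot.read_camera(name): name is "side" or "top" or "wrist"; returns the picture (420x560x3 uint8, red, green, blue); there is no depth.
- robot.get_calibration(name): a dict with "fx", "fy", "cx", "cy" (pixels), "distortion" ([k1, k2, p1, p2, k3] as OpenCV has them; the pictures are not rectified), "R" (3x3) and "t" (3): a world point X has camera coordinates R X + t; the wrist camera has in their place "T_tool_cam" (4x4, takes a point from camera to tool coordinates, whose origin is the TCP and whose axes are the tool frame's). Camera axes: x right, y down, z forward; pixel columns grow to the right and rows downward; lengths in m; the calibration is good to about 2 mm. A picture is of the moment at which its call begins: read the wrist's pose just before it. get_calibration takes no time and is no camera call.
- robot.close_job(): hands the job in, once; it reports no verdict.
Trained networks look in the newest picture that a camera, given by its name, has taken for a name from the list of things; names that differ only in an ending like _2 or _b are one class to them, and where a whole thing is asked for, a point or a joint stands for the part that bears it (a point fixed in the world has none). Each returns a list of dicts, best first, with "p" (0 to 1); they miss things now and then, are a little off and sometimes report something else, mostly with a low value. They report only what shows in the picture. A call takes as long as a camera call.
- robot.boxes_of(camera, target): "extent" ([centre column, centre row, width, height] in pixels, round what is visible of it).
- robot.regions_of(camera, target): "region" (420x560 bool, what is visible of it) and "extent" ([centre column, centre row, width, height] in pixels, round what is visible of it).
- robot.mark_of(camera, target): "point" ([column, row] in pixels: a listed point, or the origin of a listed thing).
The state is a dict: "t": time; "q": joint angles; "dq": joint speeds; "joint_torque": joint torques, N m; "tool_pos": TCP position; "orientation": TCP orientation; "force": force on the tool from outside, world axes, zero at the start; "wrist_torque": the same for the moment, N m; "opening": finger opening in m.
Only numpy, scipy, OpenCV 4.12 (cv2) and the standard library are available. Lean on these libraries where they do the work, as an engineer would, in place of code of your own. Each camera call takes 0.05 s, during which the arm holds its last target.

## Working session

There is one attempt and no reset: what is moved stays moved. The work goes in short steps, Python scripts to look and compute and a tool call to move; the robot and the scene stay as the last step left them, time stands still between calls to the robot, and variables do not carry over. Pictures are saved under pics/ and viewed, and the job is handed in when it is done.

Besides the shell and the picture viewer there is one more tool, called after ">>>" as name(argument=value, ...), one argument or row to a line, values as JSON. play_rows: Moves the arm, as the interface text tells. Its arguments: {"type":"object","properties":{"plan":{"type":"array","items":{"type":"object","properties":{"slide":{"type":"array","items":{"type":"number","minimum":-1,"maximum":1}},"roll":{"type":"number","minimum":-1,"maximum":1},"fingers":{"type":"number"}}}},"squeeze":{"type":"number"}},"required":["plan"]}

```bash
ls; mkdir -p pics; python3 - <<'E'
from plant import robot
import cv2,numpy as np
print(robot.tcp_to_grasp)
s=robot.read_state();print({k:np.round(v,3).tolist() for k,v in s.items()})
for c in ["side","top","wrist"]:
    im=robot.read_camera(c);cv2.imwrite(f"pics/{c}0.png",im[:,:,::-1])
    k=robot.get_calibration(c);print(c,{a:np.round(b,4).tolist() for a,b in k.items()})
E
```

```text
pics
0.0188
{'t': 0.0, 'q': [1.109, 0.131, 1.489, 0.0, 1.523, -0.085], 'dq': [0.0, -0.001, -0.001, -0.0, 0.002, -0.001], 'joint_torque': [0.001, -55.985, -49.176, 0.077, 0.036, -0.0], 'tool_pos': [0.221, 0.557, 0.218], 'orientation': [0.294, 1.551, -0.297], 'force': [-0.505, 0.207, 0.186], 'wrist_torque': [0.066, 0.023, -0.022], 'opening': 0.093}
side {'fx': 437.5727, 'fy': 437.5727, 'cx': 283.6404, 'cy': 218.3108, 'distortion': [0.0461, 0.0, 0.0, 0.0, 0.0], 'R': [[0.7621, -0.6474, 0.0104], [-0.3819, -0.4624, -0.8002], [0.5229, 0.6059, -0.5996]], 't': [-0.3838, 0.3088, 0.8895]}
top {'fx': 536.2441, 'fy': 536.2441, 'cx': 278.3169, 'cy': 210.2647, 'distortion': [-0.1616, 0.0, 0.0, 0.0, 0.0], 'R': [[0.0136, -0.9999, 0.0041], [-0.9982, -0.0139, -0.0588], [0.0589, -0.0033, -0.9983]], 't': [0.0198, 0.5457, 1.6404]}
wrist {'fx': 292.23, 'fy': 292.23, 'cx': 278.7692, 'cy': 211.7263, 'distortion': [-0.0388, 0.0, 0.0, 0.0, 0.0], 'T_tool_cam': [[-0.0003, -0.2959, 0.9552, -0.166], [1.0, -0.0012, -0.0001, 0.0007], [0.0012, 0.9552, 0.2959, -0.0829], [0.0, 0.0, 0.0, 1.0]]}
```

View pics/side0.png

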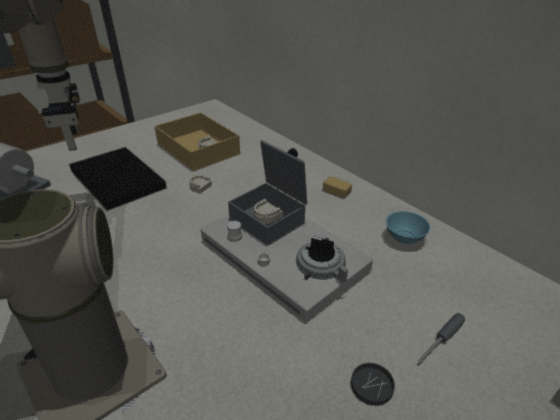

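View pics/top0.png

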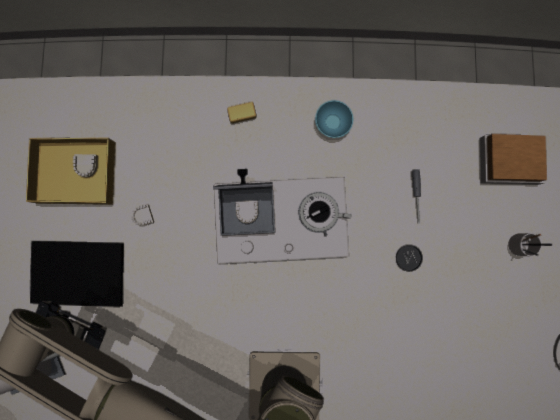

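View pics/wrist0.png

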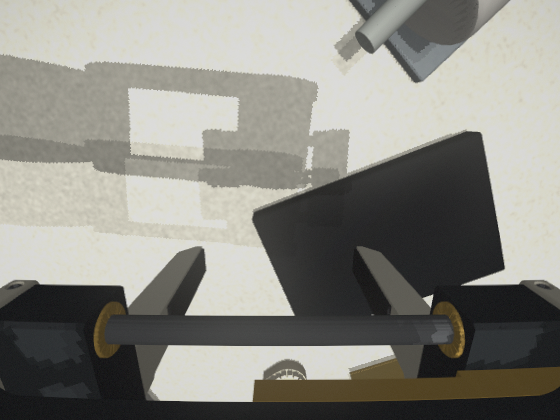

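```bash
cat > h.py <<'E'
import cv2,numpy as np
from plant import robot
from scipy.spatial.transform import Rotation as Ro
def cal(c,state=None):
    k=robot.get_calibration(c);K=np.array([[k['fx'],0,k['cx']],[0,k['fy'],k['cy']],[0,0,1]]);D=np.array(k['distortion'],float)
    if 'R' in k: return K,D,np.array(k['R']),np.array(k['t'])
    s=state or robot.read_state()
    T=np.eye(4);T[:3,:3]=Ro.from_rotvec(s['orientation']).as_matrix();T[:3,3]=s['tool_pos']
    W=T@np.array(k['T_tool_cam']);R=W[:3,:3].T
    return K,D,R,-R@W[:3,3]
def proj(c,X,C=None):
    K,D,R,t=C or cal(c)
    return cv2.projectPoints(np.array(X,float).reshape(-1,3),cv2.Rodrigues(R)[0],t,K,D)[0].reshape(-1,2)
def unproj(c,uv,z,C=None):
    K,D,R,t=C or cal(c)
    p=cv2.undistortPoints(np.array(uv,float).reshape(-1,1,2),K,D).reshape(-1,2)
    o=-R.T@t;out=[]
    for q in p:
        d=R.T@np.array([q[0],q[1],1]);out.append(o+d*(z-o[2])/d[2])
    return np.array(out)
def mach(P,x,y,yaw):
    P=np.array(P,float).reshape(-1,3);c,s=np.cos(yaw),np.sin(yaw)
    return np.c_[x+c*P[:,0]-s*P[:,1],y+s*P[:,0]+c*P[:,1],P[:,2]]
def snap(c,name,scale=1,crop=None):
    s=robot.read_state();im=robot.read_camera(c)[:,:,::-1].copy()
    if crop: a,b,e,f=crop;im=im[b:f,a:e]
    if scale!=1: im=cv2.resize(im,None,fx=scale,fy=scale,interpolation=cv2.INTER_CUBIC)
    cv2.imwrite('pics/'+name+'.png',im);return s
E
python3 - <<'E'
from h import *
for c in ['top','side']:
    robot.read_camera(c)
    for n in ['pin_drill','knob_grip','knob_pointer','rider_nose','lock_tab','lid_hinge','lid_handle','jar','dish']:
        r=robot.mark_of(c,n)
        print(c,n,[(np.round(a['point'],1).tolist(),round(a['p'],2)) for a in r[:2]])
im=cv2.imread('pics/top0.png')[165:275,200:360];cv2.imwrite('pics/topc.png',cv2.resize(im,None,fx=5,fy=5,interpolation=cv2.INTER_CUBIC))
im=cv2.imread('pics/side0.png')[130:320,190:380];cv2.imwrite('pics/sidec.png',cv2.resize(im,None,fx=3,fy=3,interpolation=cv2.INTER_CUBIC))
E
```

```text
top pin_drill [([278.8, 215.4], 0.96), ([142.1, 215.1], 0.52)]
top knob_grip [([319.7, 211.2], 0.96), ([248.0, 246.1], 0.24)]
top knob_pointer [([307.2, 220.9], 0.94), ([415.7, 196.1], 0.33)]
top rider_nose []
top lock_tab [([345.7, 211.5], 0.94), ([280.8, 215.2], 0.51)]
top lid_hinge [([242.3, 185.3], 0.84)]
top lid_handle [([237.7, 170.2], 0.81)]
top jar [([248.2, 247.5], 0.68), ([142.1, 217.0], 0.6)]
top dish [([287.5, 249.4], 0.56)]
side pin_drill [([344.0, 272.8], 0.68), ([287.5, 252.9], 0.57)]
side knob_grip [([320.0, 242.2], 0.56)]
side knob_pointer [([283.7, 188.6], 0.69), ([305.2, 249.3], 0.58)]
side rider_nose []
side lock_tab [([345.4, 269.0], 0.67)]
side lid_hinge [([286.4, 188.8], 0.9), ([293.6, 152.7], 0.3)]
side lid_handle [([292.9, 151.5], 0.96)]
side jar [([235.7, 237.0], 0.48)]
side dish [([307.2, 249.4], 0.56), ([266.6, 263.0], 0.49)]
```

View pics/topc.png

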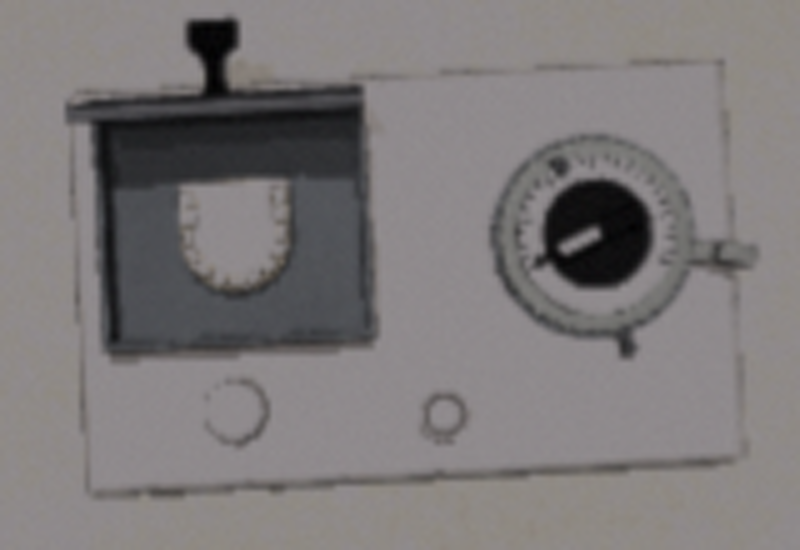

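View pics/sidec.png

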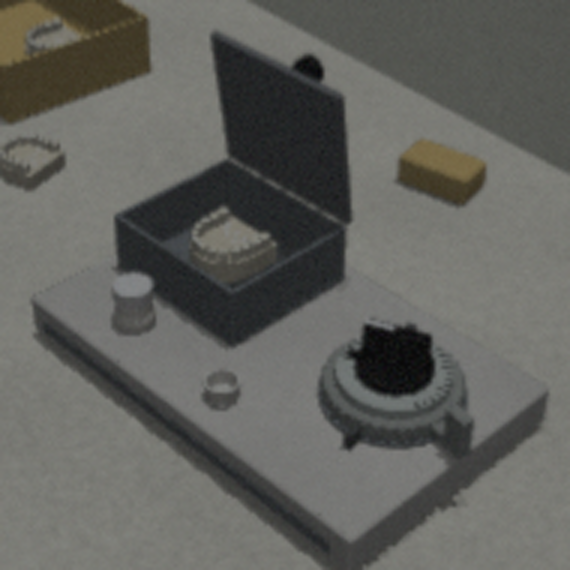

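```bash
cat > fit.py <<'E'
from h import *
from scipy.optimize import least_squares
C=cal('top')
c=lambda u,v:(200+(u+.5)/5-.5,165+(v+.5)/5-.5)
pts=[([.105,-.2,.045],c(722,62)),([-.14,-.2,.045],c(745,458)),([-.14,.2,.045],c(92,493)),
([-.055,.18,.105],c(105,355)),([-.055,.02,.105],c(375,345))]
M=[p[0] for p in pts];U=np.array([p[1] for p in pts])
r=least_squares(lambda a:(proj('top',mach(M,*a),C)-U).ravel(),[.6,0,0])
a=r.x;print(a,np.round(r.fun,2))
ax=mach([0,-.115,0],*a)[0]
for n,uv,z in [('pointer',c(540,262),.079),('rider',c(558,165),.083),('drumcentre',c(597,232),.073),('tab',c(738,252),.091),('stop',c(625,345),.07)]:
    p=unproj('top',[uv],z,C)[0];d=p-ax;th=np.arctan2(d[1],d[0])-a[2];print(n,p,np.hypot(d[0],d[1]),'machang',th,'2-',2-th,(4.887-th)%6.283)
print('axis',ax,'hinge',mach([.085,.1,.1055],*a), 'jar',unproj('top',[c(236,405)],.087,C),'dish',unproj('top',[c(445,412)],.063,C),'handle',unproj('top',[c(212,28)],.21,C))
E
python3 fit.py
```

```text
[0.53112228 0.02006737 0.06797403] [ 0.14 -0.38  0.44  0.67 -0.77  0.9  -0.26 -0.12  0.45 -1.05]
pointer [ 0.52281657 -0.0597104   0.079     ] 0.03849306348581702 machang 1.934825990511278 2- 0.0651740094887221 2.9521740094887217
rider [ 0.58045896 -0.06958855  0.083     ] 0.0485109655575098 machang 0.4753282040702749 2- 1.5246717959297251 4.411671795929725
drumcentre [ 0.54149486 -0.09395395  0.073     ] 0.002658991303563744 machang 0.20353352746632458 2- 1.7964664725336754 4.683466472533675
tab [ 0.52974984 -0.17624619  0.091     ] 0.08209440240874677 machang -1.750869265100041 2- 3.7508692651000413 0.35486926510004047
stop [ 0.47431016 -0.11160873  0.07      ] 0.06680694558824218 machang -2.9531753198523654 2- 4.953175319852365 1.557175319852365
axis [ 0.53893328 -0.09466705  0.        ] hinge [[0.60913382 0.12560978 0.1055    ]] jar [[0.43555673 0.11906361 0.087     ]] dish [[ 0.43294116 -0.00475526  0.063     ]] handle [[0.64259596 0.12908431 0.21      ]]
```

```bash
python3 - <<'E'
from h import *
s=robot.read_state();R=Ro.from_rotvec(s['orientation']).as_matrix();print(R.round(2),np.degrees(np.arctan2(R[1,1],R[0,1])))
K,D,R_,t=cal('wrist');print('cam',-R_.T@t)
print(proj('wrist',[np.array(s['tool_pos'])]))
E
```

```text
[[ 0.    0.37  0.93]
 [ 0.    0.93 -0.37]
 [-1.    0.    0.  ]] 68.41417030422504
cam [0.14386988 0.58909487 0.38462586]
[[277.74860836 259.72156648]]
```

>>> play_rows(
  plan=[
    {"slide": [0.5,-0.5,1],"roll": -0.27,"fingers": 0.2},
    {"slide": [0.5,-0.8,1],"roll": -0.27,"fingers": 0.2},
    {"slide": [0.5,-1,1],"roll": -0.27,"fingers": 0.2},
    {"slide": [0.5,-1,0],"roll": -0.27,"fingers": 0.2},
    {"slide": [0.5,-1,0],"roll": -0.27,"fingers": 0.2},
    {"slide": [0.5,-1,0],"roll": -0.27,"fingers": 0.2},
    {"slide": [0.5,-1,0],"roll": -0.27,"fingers": 0.2},
    {"slide": [0.5,-1,0],"roll": -0.27,"fingers": 0.2},
    {"slide": [0.5,-1,0],"roll": -0.27,"fingers": 0.2},
    {"slide": [0.5,-1,0],"roll": -0.27,"fingers": 0.2},
    {"slide": [0.5,-1,0],"roll": -0.27,"fingers": 0.2},
    {"slide": [0.5,-1,0],"roll": -0.27,"fingers": 0.2},
    {"slide": [0.5,-1,0],"roll": -0.27,"fingers": 0.2},
    {"slide": [0.5,-1,0],"roll": -0.27,"fingers": 0.2},
    {"slide": [0.5,-1,0],"roll": -0.27,"fingers": 0.2},
    {"slide": [0.5,-1,0],"roll": -0.27,"fingers": 0.2},
    {"slide": [0.5,-1,0],"roll": -0.27,"fingers": 0.2},
    {"slide": [0.5,-1,0],"roll": -0.27,"fingers": 0.2},
    {"slide": [0.5,-1,0],"roll": -0.27,"fingers": 0.2},
    {"slide": [0.5,-1,0],"roll": -0.27,"fingers": 0.2},
  ],
)

```text
t: 3.65
tool_pos: [0.5212, -0.0221, 0.3088]
orientation: [0.88, 1.385, -0.88]
force: [0.1, -0.2, 0.4]
opening: 0.056
```

>>> play_rows(
  plan=[
    {"slide": [0.32,-1,-0.5],"roll": 0,"fingers": 0.2},
    {"slide": [0.32,-1,-0.5],"roll": 0,"fingers": 0.2},
    {"slide": [0.32,-1,-0.5],"roll": 0,"fingers": 0.2},
    {"slide": [0.32,-0.9,-0.5],"roll": 0,"fingers": 0.2},
    {"slide": [0,0,-0.3],"roll": 0,"fingers": 0.2},
    {"slide": [0,0,0],"roll": 0,"fingers": 0.2},
    {"slide": [0,0,0],"roll": 0,"fingers": 0.2},
  ],
)

```text
t: 4.53
tool_pos: [0.5593, -0.1373, 0.2405]
orientation: [0.879, 1.385, -0.878]
force: [-0.7, -0.0, 0.5]
opening: 0.056
```

```bash
python3 - <<'E'
from h import *
s=snap('wrist','w1')
print(s['t'],np.round(s['tool_pos'],4).tolist(),np.round(s['orientation'],4).tolist())
C=cal('wrist',s)
import pickle;pickle.dump((s['tool_pos'],s['orientation']),open('w1.pkl','wb'))
for n in ['knob_grip','knob_pointer','rider_nose','lock_tab']:
    r=robot.mark_of('wrist',n);print(n,[(np.round(a['point'],1).tolist(),round(a['p'],2)) for a in r[:2]])
a=[.5311,.0201,.068]
print(proj('wrist',mach([[0,-.115,.106],[0,-.115,.073]],*a),C))
E
```

```text
4.525 [0.5593, -0.1373, 0.2405] [0.8788, 1.3852, -0.8781]
knob_grip [([282.7, 158.6], 0.94), ([283.4, 118.5], 0.74)]
knob_pointer [([282.4, 119.2], 0.96)]
rider_nose [([316.2, 154.4], 0.64)]
lock_tab [([238.9, 218.0], 0.75)]
[[277.99570148 158.34864282]
 [278.0449636  154.80110783]]
```

View pics/w1.png

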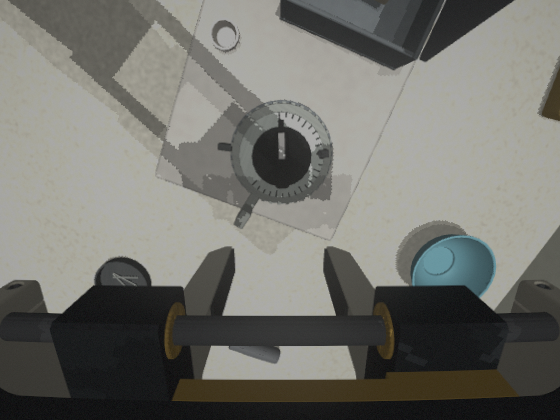

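```bash
python3 - <<'E'
import cv2
im=cv2.imread('pics/w1.png')[90:240,205:355];cv2.imwrite('pics/w1c.png',cv2.resize(im,None,fx=4,fy=4,interpolation=cv2.INTER_CUBIC))
E
```

```text
(no output)
```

View pics/w1c.png

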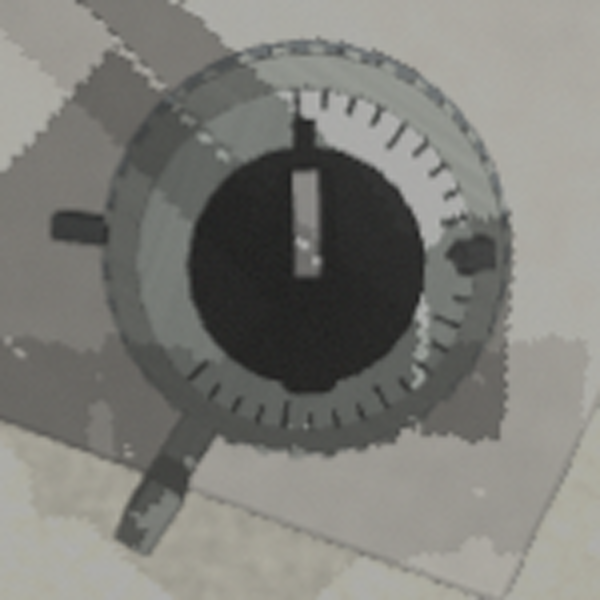

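```bash
cat > m1.py <<'E'
from h import *
import pickle
p,o=pickle.load(open('w1.pkl','rb'));C=cal('wrist',{'tool_pos':p,'orientation':o})
c=lambda u,v:(205+(u+.5)/4-.5,90+(v+.5)/4-.5)
U=lambda u,v,z:unproj('wrist',[c(u,v)],z,C)[0]
ax1=U(307,270,.080);ax2=U(308,248,.064);print('axis skirt',ax1,'ring',ax2)
R=Ro.from_rotvec(o).as_matrix();print('jaw yaw',np.degrees(np.arctan2(R[1,1],R[0,1])))
for ax in (ax1,ax2,(ax1+ax2)/2,np.array([.5389,-.0947,0])):
  for n,q in [('ptr',U(304,118,.079)),('ridernose',U(452,256,.079)),('ridertop',U(474,252,.083)),('bar far',U(306,170,.116)),('tab',U(152,515,.091)),('stop',U(75,226,.07))]:
    d=(q-ax)[:2];print(n,np.round(q,4),'r',np.hypot(*d).round(4),'ang',np.degrees(np.arctan2(d[1],d[0])).round(2),end=' | ')
  print()
E
python3 m1.py
```

```text
axis skirt [ 0.54301795 -0.09467793  0.08      ] ring [ 0.54151383 -0.09047581  0.064     ]
jaw yaw 25.265712311692248
ptr [ 0.525  -0.0586  0.079 ] r 0.0403 ang 116.47 | ridernose [ 0.5777 -0.0742  0.079 ] r 0.0403 ang 30.56 | ridertop [ 0.582  -0.0705  0.083 ] r 0.0459 ang 31.8 | bar far [ 0.5305 -0.0696  0.116 ] r 0.0281 ang 116.52 | tab [ 0.532  -0.1748  0.091 ] r 0.0808 ang -97.82 | stop [ 0.479  -0.1124  0.07  ] r 0.0664 ang -164.57 | 
ptr [ 0.525  -0.0586  0.079 ] r 0.0359 ang 117.31 | ridernose [ 0.5777 -0.0742  0.079 ] r 0.0397 ang 24.22 | ridertop [ 0.582  -0.0705  0.083 ] r 0.0452 ang 26.26 | bar far [ 0.5305 -0.0696  0.116 ] r 0.0236 ang 117.81 | tab [ 0.532  -0.1748  0.091 ] r 0.0848 ang -96.43 | stop [ 0.479  -0.1124  0.07  ] r 0.0663 ang -160.72 | 
ptr [ 0.525  -0.0586  0.079 ] r 0.0381 ang 116.86 | ridernose [ 0.5777 -0.0742  0.079 ] r 0.04 ang 27.41 | ridertop [ 0.582  -0.0705  0.083 ] r 0.0455 ang 29.05 | bar far [ 0.5305 -0.0696  0.116 ] r 0.0259 ang 117.11 | tab [ 0.532  -0.1748  0.091 ] r 0.0828 ang -97.11 | stop [ 0.479  -0.1124  0.07  ] r 0.0663 ang -162.64 | 
ptr [ 0.525  -0.0586  0.079 ] r 0.0387 ang 110.99 | ridernose [ 0.5777 -0.0742  0.079 ] r 0.0439 ang 27.85 | ridertop [ 0.582  -0.0705  0.083 ] r 0.0495 ang 29.31 | bar far [ 0.5305 -0.0696  0.116 ] r 0.0265 ang 108.51 | tab [ 0.532  -0.1748  0.091 ] r 0.0804 ang -94.92 | stop [ 0.479  -0.1124  0.07  ] r 0.0625 ang -163.58 |
```

>>> play_rows(
  plan=[
    {"slide": [-0.27,0.71,-0.4],"roll": 0.15,"fingers": 0},
    {"slide": [-0.27,0.71,-0.55],"roll": 0,"fingers": 0},
    {"slide": [0,0,-0.8],"roll": 0,"fingers": 0},
    {"slide": [0,0,-0.8],"roll": 0,"fingers": 0},
    {"slide": [0,0,-0.8],"roll": 0,"fingers": 0},
    {"slide": [0,0,-0.8],"roll": 0,"fingers": 0},
    {"slide": [0,0,-0.8],"roll": 0,"fingers": 0},
    {"slide": [0,0,0],"roll": 0,"fingers": 0},
    {"slide": [0,0,0],"roll": 0,"fingers": 0},
  ],
)

```text
t: 5.9
tool_pos: [0.5436, -0.0956, 0.0923]
orientation: [0.863, 1.392, -0.863]
force: [-0.3, -0.9, 0.7]
opening: 0.0464
```

```bash
python3 - <<'E'
from h import *
s=snap('wrist','w2')
print(s['t'],np.round(s['tool_pos'],4).tolist(),s['opening'],s['force'])
snap('side','s2',3,(190,130,380,320))
E
```

```text
5.9 [0.5436, -0.0956, 0.0923] 0.0463572428121293 [-0.30346031 -0.90531085  0.66839022]
```

View pics/w2.png

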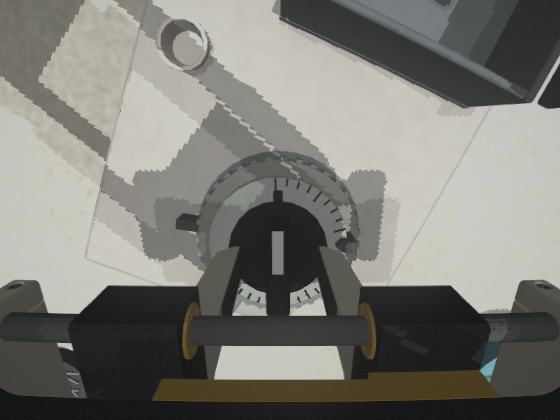

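View pics/s2.png

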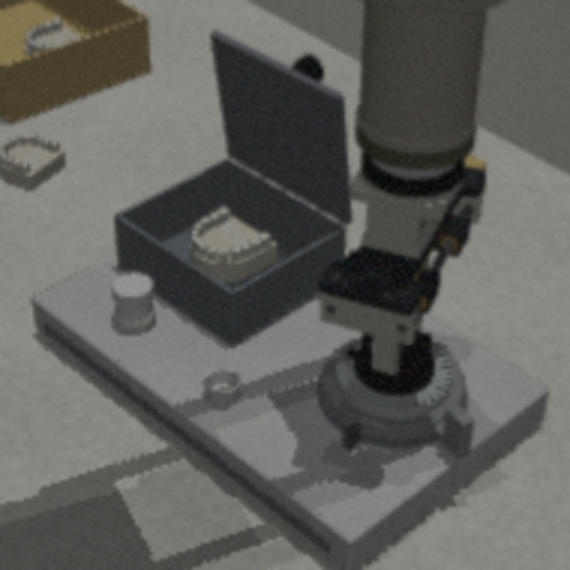

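>>> play_rows(
  squeeze=20,
  plan=[
    {"slide": [0,0,0],"roll": 0,"fingers": -1},
    {"slide": [0,0,0],"roll": 0,"fingers": -1},
    {"slide": [0,0,0],"roll": 0,"fingers": -1},
    {"slide": [0,0,0],"roll": 0,"fingers": -1},
    {"slide": [0,0,0],"roll": -0.5,"fingers": -1},
    {"slide": [0,0,0],"roll": -0.7,"fingers": -1},
    {"slide": [0,0,0],"roll": -0.7,"fingers": -1},
    {"slide": [0,0,0],"roll": -0.7,"fingers": -1},
    {"slide": [0,0,0],"roll": -0.7,"fingers": -1},
    {"slide": [0,0,0],"roll": -0.7,"fingers": -1},
    {"slide": [0,0,0],"roll": -0.7,"fingers": -1},
    {"slide": [0,0,0],"roll": -0.7,"fingers": -1},
    {"slide": [0,0,0],"roll": -0.7,"fingers": -1},
    {"slide": [0,0,0],"roll": -0.7,"fingers": -1},
    {"slide": [0,0,0],"roll": -0.7,"fingers": -1},
    {"slide": [0,0,0],"roll": -0.7,"fingers": -1},
    {"slide": [0,0,0],"roll": -0.7,"fingers": -1},
    {"slide": [0,0,0],"roll": 0,"fingers": -1},
    {"slide": [0,0,0],"roll": 0,"fingers": -1},
  ],
)

```text
t: 8.38
tool_pos: [0.5424, -0.0955, 0.0912]
orientation: [1.755, 0.734, -1.757]
force: [-5.7, 0.5, 5.3]
opening: 0.0138
```

```bash
python3 - <<'E'
from h import *
s=snap('wrist','w3')
R=Ro.from_rotvec(s['orientation']).as_matrix();print('jaw yaw',np.degrees(np.arctan2(R[1,1],R[0,1])))
print(s['t'],np.round(s['tool_pos'],4).tolist(),s['opening'],s['force'],s['wrist_torque'])
import pickle;pickle.dump((s['tool_pos'],s['orientation']),open('w3.pkl','wb'))
im=cv2.imread('pics/w3.png')[140:290,195:365];cv2.imwrite('pics/w3c.png',cv2.resize(im,None,fx=4,fy=4,interpolation=cv2.INTER_CUBIC))
E
```

```text
jaw yaw -44.64804883683306
8.375 [0.5424, -0.0955, 0.0912] 0.013782911673448122 [-5.68661742  0.48770293  5.2606821 ] [-0.03640677  1.07159857 -0.07566793]
```

View pics/w3c.png

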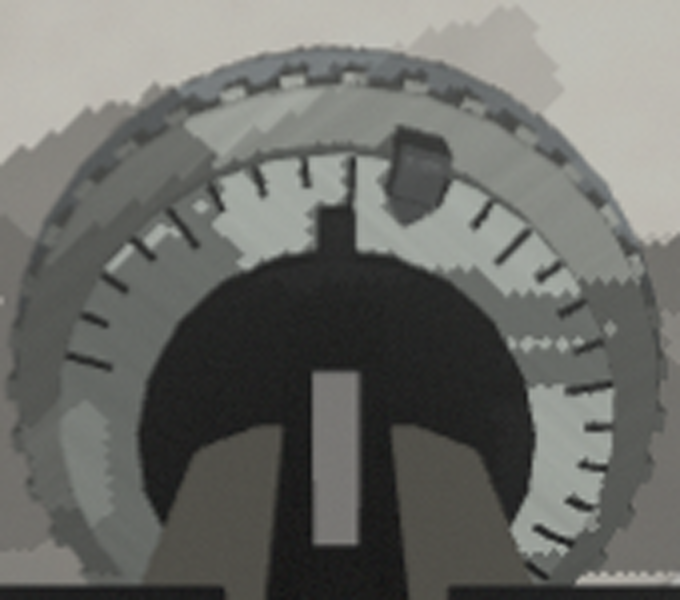

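```bash
cat > m3.py <<'E'
from h import *
import pickle,sys
f,ox,oy,pu,pv,nu,nv=sys.argv[1],*map(float,sys.argv[2:8])
p,o=pickle.load(open(f,'rb'));C=cal('wrist',{'tool_pos':p,'orientation':o})
c=lambda u,v:(ox+(u+.5)/4-.5,oy+(v+.5)/4-.5)
U=lambda u,v,z:unproj('wrist',[c(u,v)],z,C)[0]
P,N=U(pu,pv,.079),U(nu,nv,.079)
for ax in ([p[0],p[1],0],[.543,-.0945,0]):
  for q in (P,N):
    d=(q-ax)[:2];print(np.round(q,4),'r',np.hypot(*d).round(4),'ang',np.degrees(np.arctan2(d[1],d[0])).round(2))
print('diff by chord/40mm',np.degrees(2*np.arcsin(np.hypot(*(P-N)[:2])/.08)))
E
python3 m3.py w3.pkl 195 140 336 207 405 221
```

```text
[ 0.5712 -0.0655  0.079 ] r 0.0416 ang 46.11
[ 0.5773 -0.0748  0.079 ] r 0.0406 ang 30.72
[ 0.5712 -0.0655  0.079 ] r 0.0404 ang 45.75
[ 0.5773 -0.0748  0.079 ] r 0.0396 ang 29.92
diff by chord/40mm 15.873753584661506
```

Turn 15.6° more (about −1.95).

>>> play_rows(
  plan=[
    {"slide": [0,0,0],"roll": -0.65,"fingers": -1},
    {"slide": [0,0,0],"roll": -0.65,"fingers": -1},
    {"slide": [0,0,0],"roll": -0.65,"fingers": -1},
    {"slide": [0,0,0],"roll": 0,"fingers": -1},
    {"slide": [0,0,0],"roll": 0,"fingers": -1},
  ],
)

```text
t: 9.05
tool_pos: [0.5423, -0.0954, 0.0912]
orientation: [1.928, 0.513, -1.931]
force: [-5.2, -0.1, 5.2]
opening: 0.0139
```

```bash
cat > look.py <<'E'
from h import *
import pickle,sys
n=sys.argv[1]
s=snap('wrist',n)
R=Ro.from_rotvec(s['orientation']).as_matrix();print('jaw yaw',np.degrees(np.arctan2(R[1,1],R[0,1])))
print(s['t'],np.round(s['tool_pos'],4).tolist(),s['opening'],s['force'].round(1),s['wrist_torque'].round(2))
pickle.dump((s['tool_pos'],s['orientation']),open(n+'.pkl','wb'))
a,b,c,d=map(int,sys.argv[2:6])
im=cv2.imread(f'pics/{n}.png')[b:d,a:c];cv2.imwrite(f'pics/{n}c.png',cv2.resize(im,None,fx=4,fy=4,interpolation=cv2.INTER_CUBIC))
E
python3 look.py w4 195 140 365 290
```

```text
jaw yaw -60.24458928759121
9.05 [0.5423, -0.0954, 0.0912] 0.01387579243588287 [-5.2 -0.1  5.2] [-0.02  1.22 -0.06]
```

View pics/w4c.png

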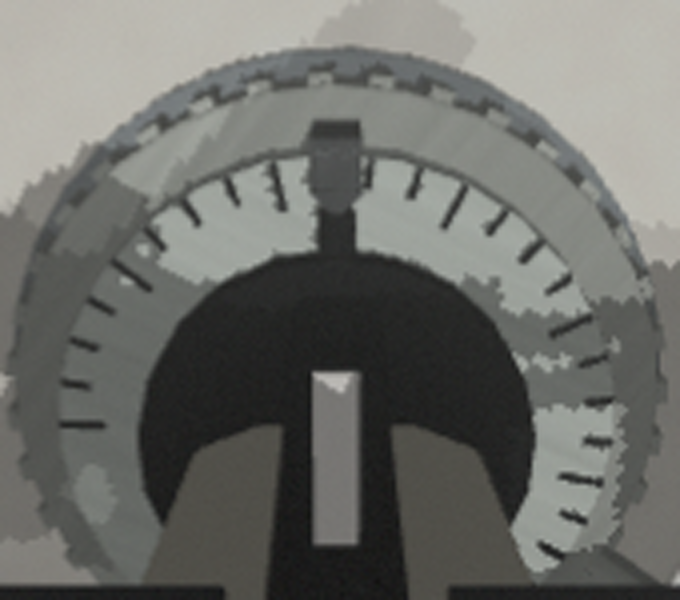

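>>> play_rows(
  plan=[
    {"slide": [0,0,0],"roll": 0.04,"fingers": -1},
    {"slide": [0,0,0],"roll": 0,"fingers": -1},
    {"slide": [0,0,0],"roll": 0,"fingers": 0},
    {"slide": [0,0,0],"roll": 0,"fingers": 0},
    {"slide": [0,0,0],"roll": 0,"fingers": 0},
    {"slide": [0,0,0.4],"roll": 0,"fingers": 0},
    {"slide": [0,0,0.8],"roll": 0,"fingers": 0},
    {"slide": [0,0,0.8],"roll": 0,"fingers": 0},
    {"slide": [-0.3,-0.2,0.4],"roll": 0,"fingers": 0},
    {"slide": [-0.3,-0.2,0.2],"roll": 0,"fingers": 0},
    {"slide": [0,0,0],"roll": 0,"fingers": 0},
    {"slide": [0,0,0],"roll": 0,"fingers": 0},
  ],
)

```text
t: 10.6
tool_pos: [0.5244, -0.1074, 0.1682]
orientation: [1.927, 0.516, -1.929]
force: [0.2, 0.8, -0.2]
opening: 0.0465
```

```bash
python3 look.py w5 185 110 375 260
```

```text
jaw yaw -60.095502590825795
10.6 [0.5244, -0.1074, 0.1682] 0.04645658066082245 [ 0.2  0.8 -0.2] [-0.04  0.13 -0.02]
```

View pics/w5c.png

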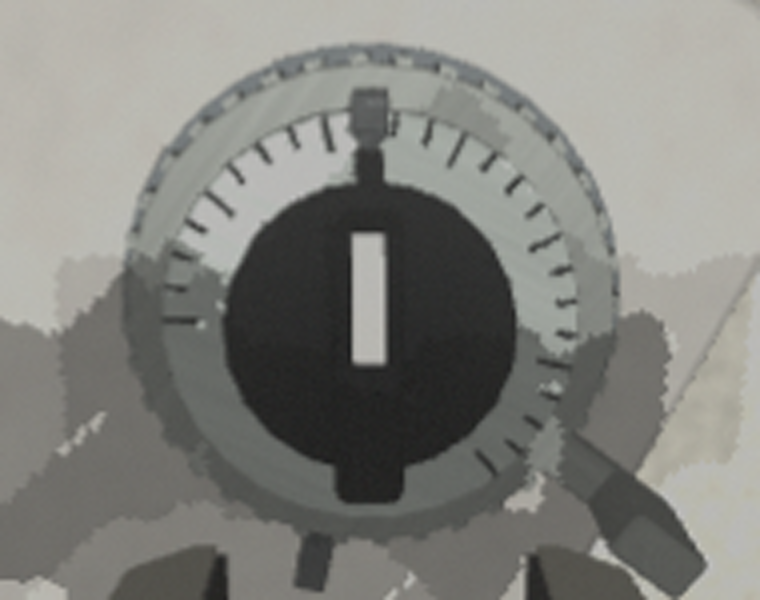

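View pics/w5.png

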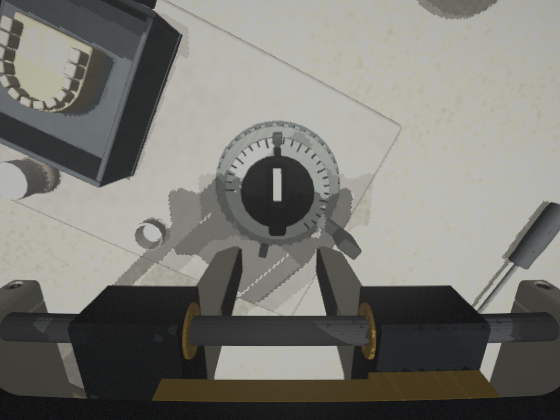

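```bash
cat > m5.py <<'E'
from h import *
import pickle
p,o=pickle.load(open('w5.pkl','rb'));C=cal('wrist',{'tool_pos':p,'orientation':o})
c=lambda u,v:(185+(u+.5)/4-.5,110+(v+.5)/4-.5)
ax=np.array([.543,-.0947])
for n,u,v,z in [('tab',661,556,.091),('tabin',627,530,.091),('tabout',693,582,.091),('stop',312,563,.07),('axis',370,325,.080)]:
    q=unproj('wrist',[c(u,v)],z,C)[0];d=q[:2]-ax;print(n,q.round(4),np.hypot(*d).round(4),np.degrees(np.arctan2(d[1],d[0])).round(1))
r=robot.mark_of('wrist','lock_tab');print(r[:2], unproj('wrist',[r[0]['point']],.091,C) if r else '')
E
python3 m5.py
```

```text
tab [ 0.5326 -0.1764  0.091 ] 0.0824 -97.3
tabin [ 0.534  -0.1661  0.091 ] 0.072 -97.1
tabout [ 0.5308 -0.1865  0.091 ] 0.0926 -97.6
stop [ 0.4825 -0.1121  0.07  ] 0.0629 -163.9
axis [ 0.544  -0.0936  0.08  ] 0.0015 48.0
[{'point': [346.6, 247.9], 'p': 0.65}] [[ 0.53166529 -0.17340009  0.091     ]]
```

>>> play_rows(
  plan=[
    {"slide": [0.05,-0.49,0],"roll": 0.94,"fingers": 0},
    {"slide": [0.05,-0.49,0],"roll": 0.94,"fingers": 0},
    {"slide": [0.05,-0.49,0],"roll": 0.94,"fingers": 0},
    {"slide": [0.05,-0.49,0],"roll": 0.94,"fingers": 0},
    {"slide": [0.05,-0.49,0],"roll": 0.94,"fingers": 0},
    {"slide": [0,0,0],"roll": 0.95,"fingers": 0},
    {"slide": [0,0,-0.3],"roll": 0.95,"fingers": 0},
    {"slide": [0,0,-0.7],"roll": 0,"fingers": 0},
    {"slide": [0,0,-0.7],"roll": 0,"fingers": 0},
    {"slide": [0,0,-0.5],"roll": 0,"fingers": 0},
    {"slide": [0,0,0],"roll": 0,"fingers": 0},
    {"slide": [0,0,0],"roll": 0,"fingers": 0},
  ],
)

```text
t: 12.2
tool_pos: [0.5329, -0.1811, 0.1038]
orientation: [1.302, 1.146, -1.301]
force: [0.3, -0.0, -0.1]
opening: 0.0466
```

```bash
python3 look.py w6 185 150 375 300
```

```text
jaw yaw -7.265422843040464
12.2 [0.5329, -0.1811, 0.1038] 0.04659031825686692 [ 0.3 -0.  -0.1] [-0.04  0.11 -0.02]
```

View pics/w6.png

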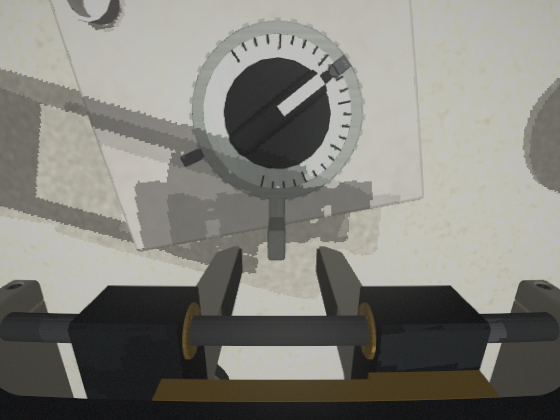

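>>> play_rows(
  squeeze=15,
  plan=[
    {"slide": [0,0,-0.5],"roll": 0,"fingers": 0},
    {"slide": [0,0,-0.5],"roll": 0,"fingers": 0},
    {"slide": [0,0,0],"roll": 0,"fingers": 0},
    {"slide": [0,0,0],"roll": 0,"fingers": -1},
    {"slide": [0,0,0],"roll": 0,"fingers": -1},
    {"slide": [0,0,0],"roll": 0,"fingers": -1},
    {"slide": [0,0,0],"roll": 0,"fingers": -1},
  ],
)

```text
t: 13.12
tool_pos: [0.5325, -0.1811, 0.0735]
orientation: [1.302, 1.146, -1.302]
force: [-0.9, 0.5, 1.1]
opening: 0.0123
```

```bash
python3 - <<'E'
from h import *
s=robot.read_state();print(s['tool_pos'],s['force'],s['wrist_torque'],s['opening'])
a=np.radians(-97.3-5.6*np.arange(0,12));P=.087*np.c_[np.cos(a),np.sin(a)]
print((np.diff(P,axis=0)/.03).round(3).tolist())
E
```

```text
[ 0.53251347 -0.18111965  0.07345146] [-0.92295879  0.46740734  1.1454589 ] [-0.1327298   0.11578992  0.14808788] 0.012295400646806086
[[-0.279, 0.05], [-0.273, 0.077], [-0.264, 0.103], [-0.253, 0.128], [-0.239, 0.152], [-0.223, 0.175], [-0.205, 0.196], [-0.185, 0.215], [-0.163, 0.232], [-0.14, 0.247], [-0.115, 0.259]]
```

>>> play_rows(
  plan=[
    {"slide": [-0.28,0.05,0],"roll": -0.7,"fingers": -1},
    {"slide": [-0.27,0.08,0],"roll": -0.7,"fingers": -1},
    {"slide": [-0.26,0.1,0],"roll": -0.7,"fingers": -1},
    {"slide": [-0.25,0.13,0],"roll": -0.7,"fingers": -1},
    {"slide": [-0.24,0.15,0],"roll": -0.7,"fingers": -1},
    {"slide": [-0.22,0.17,0],"roll": -0.7,"fingers": -1},
    {"slide": [-0.21,0.2,0],"roll": -0.7,"fingers": -1},
    {"slide": [-0.18,0.21,0],"roll": -0.7,"fingers": -1},
    {"slide": [-0.16,0.23,0],"roll": -0.7,"fingers": -1},
    {"slide": [0,0,0],"roll": 0,"fingers": -1},
  ],
)

```text
t: 14.38
tool_pos: [0.4696, -0.1416, 0.0734]
orientation: [1.9, 0.551, -1.903]
force: [-5.4, -1.7, 2.8]
opening: 0.0116
```

```bash
python3 look.py w7 185 100 375 250
```

```text
jaw yaw -57.653550884358836
14.375 [0.4696, -0.1416, 0.0734] 0.01164204361143362 [-5.4 -1.7  2.8] [-0.42  1.07 -0.03]
```

View pics/w7.png

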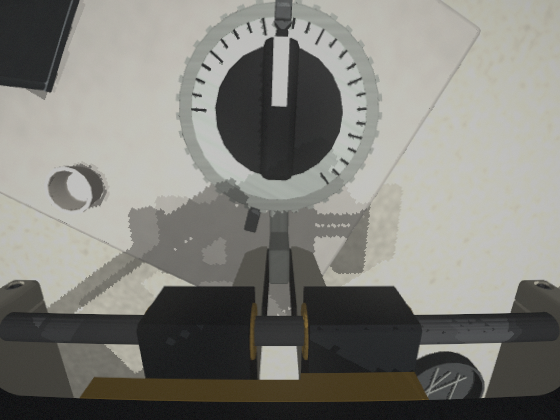

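>>> play_rows(
  plan=[
    {"slide": [-0.07,0.12,0],"roll": -0.35,"fingers": -1},
    {"slide": [-0.07,0.12,0],"roll": -0.35,"fingers": -1},
    {"slide": [0,0,0],"roll": 0,"fingers": -1},
  ],
)

```text
t: 14.8
tool_pos: [0.4655, -0.1344, 0.0734]
orientation: [1.96, 0.467, -1.962]
force: [-6.6, -1.6, 4.6]
opening: 0.0119
```

>>> play_rows(
  plan=[
    {"slide": [-0.03,0.065,0],"roll": -0.18,"fingers": -1},
    {"slide": [0,0,0],"roll": 0,"fingers": -1},
  ],
)

```text
t: 15.05
tool_pos: [0.4652, -0.1337, 0.0735]
orientation: [1.975, 0.442, -1.976]
force: [-2.2, -6.4, -0.4]
opening: 0.0118
```

```bash
python3 look.py w8 185 100 375 250
```

```text
jaw yaw -64.62613752802694
15.05 [0.4652, -0.1337, 0.0735] 0.011766584073373675 [-2.2 -6.4 -0.4] [-1.17  0.65  0.26]
```

View pics/w8.png

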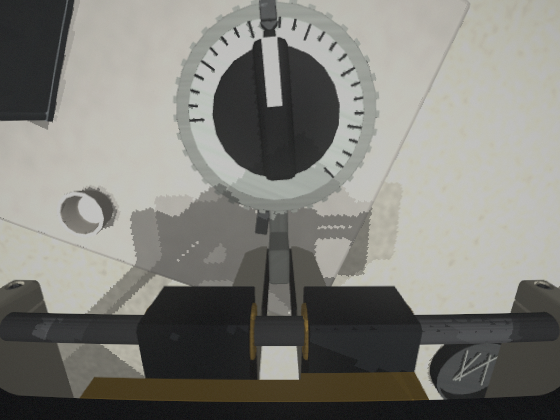

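>>> play_rows(
  plan=[
    {"slide": [-0.03,0.06,0],"roll": 0,"fingers": -1},
    {"slide": [-0.02,0.04,0],"roll": 0,"fingers": -1},
    {"slide": [0,0,0],"roll": 0,"fingers": -1},
  ],
)

```text
t: 15.48
tool_pos: [0.4652, -0.1333, 0.0737]
orientation: [1.975, 0.436, -1.971]
force: [5.1, -20.6, -10.0]
opening: 0.0122
```

>>> play_rows(
  plan=[
    {"slide": [0,0,0],"roll": 0,"fingers": -0.2},
    {"slide": [0,0,0],"roll": 0,"fingers": -0.2},
    {"slide": [0,0,0],"roll": 0,"fingers": -0.2},
    {"slide": [0,0,0.5],"roll": 0,"fingers": -0.2},
    {"slide": [0,0,0.8],"roll": 0,"fingers": -0.2},
    {"slide": [0,0,1],"roll": 0,"fingers": -0.2},
    {"slide": [-0.3,-0.1,1],"roll": 0,"fingers": -0.2},
    {"slide": [0,0,0],"roll": 0,"fingers": -0.2},
    {"slide": [0,0,0],"roll": 0,"fingers": -0.2},
  ],
)

```text
t: 16.6
tool_pos: [0.4548, -0.1321, 0.1721]
orientation: [1.977, 0.444, -1.976]
force: [0.0, -0.1, -0.3]
opening: 0.0372
```

```bash
python3 look.py w9 185 110 375 260
```

```text
jaw yaw -64.70440746470105
16.6 [0.4548, -0.1321, 0.1721] 0.03723506988292264 [ 0.  -0.1 -0.3] [-0.02  0.18 -0.02]
```

View pics/w9.png

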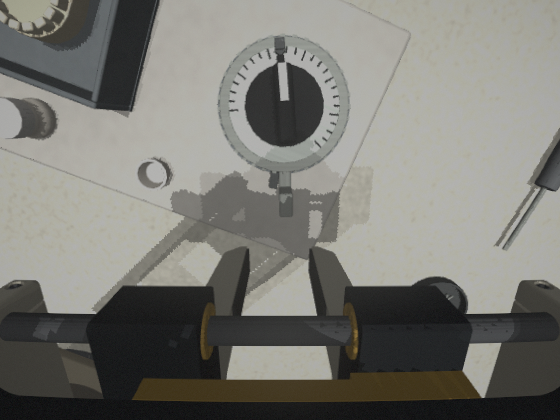

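View pics/w9c.png

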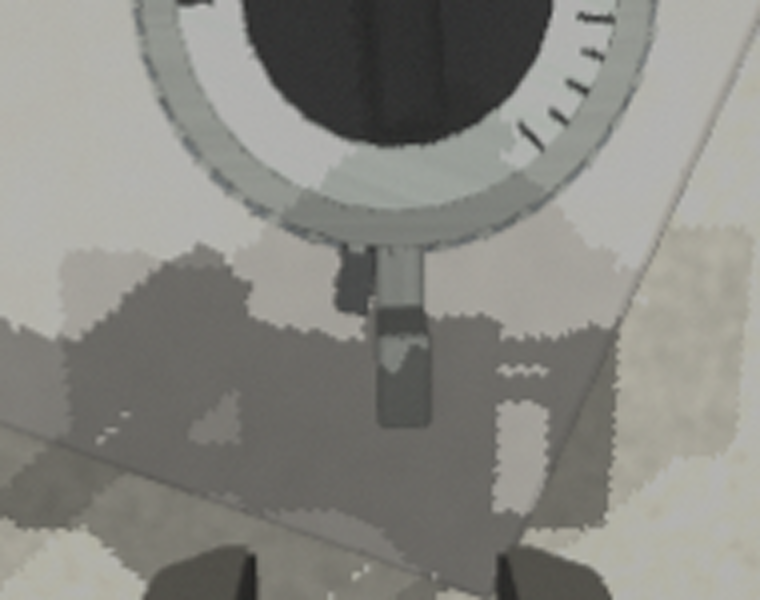

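>>> play_rows(
  plan=[
    {"slide": [0,0,1],"roll": -0.2,"fingers": -1},
    {"slide": [0,0,1],"roll": -0.2,"fingers": -1},
    {"slide": [0.4,0.3,1],"roll": -0.2,"fingers": -1},
    {"slide": [0.8,0.6,1],"roll": -0.2,"fingers": -1},
    {"slide": [0.85,0.8,0.3],"roll": -0.2,"fingers": -1},
    {"slide": [0.85,0.8,0],"roll": -0.2,"fingers": -1},
    {"slide": [0.85,0.8,0],"roll": -0.2,"fingers": -1},
    {"slide": [0.85,0.8,0],"roll": -0.2,"fingers": -1},
    {"slide": [0.85,0.8,0],"roll": -0.2,"fingers": -1},
    {"slide": [0.85,0.8,0],"roll": -0.2,"fingers": -1},
    {"slide": [0.85,0.8,0],"roll": -0.2,"fingers": -1},
    {"slide": [0.85,0.8,0],"roll": -0.2,"fingers": -1},
    {"slide": [0.4,0.2,0],"roll": -0.2,"fingers": -1},
    {"slide": [0,0,0],"roll": 0,"fingers": -1},
    {"slide": [0,0,0],"roll": 0,"fingers": -1},
  ],
)

```text
t: 18.52
tool_pos: [0.7062, 0.0925, 0.3]
orientation: [2.179, 0.086, -2.183]
force: [-0.2, 0.5, 0.4]
opening: 0.0005
```

```bash
python3 look.py w10 185 100 375 250; python3 - <<'E'
from h import *
snap('top','t10',5,(200,165,360,275)); snap('side','s10',3,(190,130,380,320))
E
```

```text
jaw yaw -85.48017467935243
18.525 [0.7062, 0.0925, 0.3] 0.0005000809514721401 [-0.2  0.5  0.4] [ 0.01  0.14 -0.04]
```

View pics/w10.png

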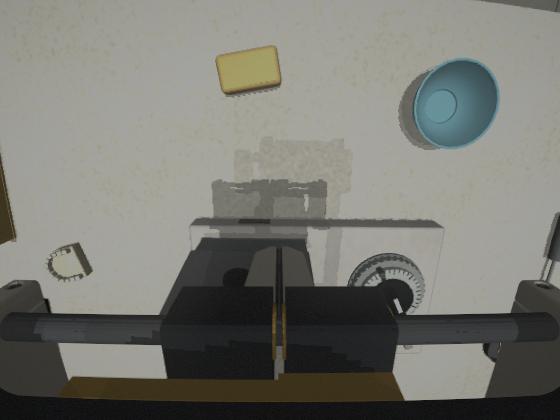

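View pics/s10.png

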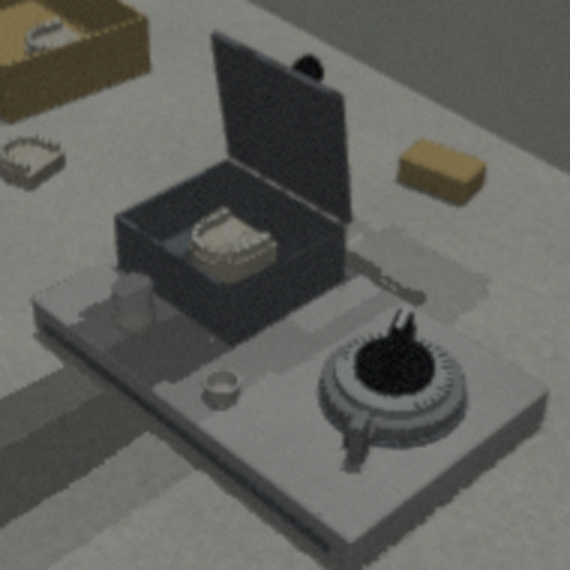

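View pics/t10.png

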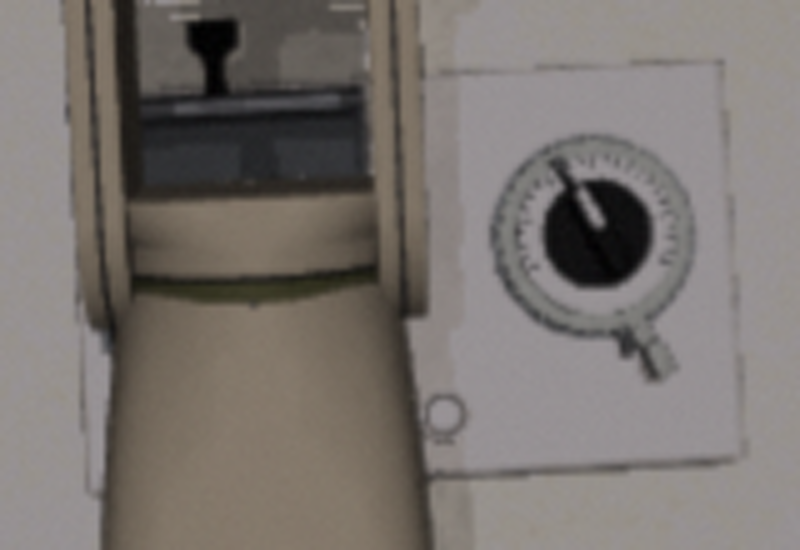

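>>> play_rows(
  plan=[
    {"slide": [0,0,-0.6],"roll": 0,"fingers": -1},
    {"slide": [0,0,-0.9],"roll": 0,"fingers": -1},
    {"slide": [0,0,-0.9],"roll": 0,"fingers": -1},
    {"slide": [0,0,-0.6],"roll": 0,"fingers": -1},
    {"slide": [-0.5,-0.03,0],"roll": 0,"fingers": -1},
    {"slide": [-0.5,-0.03,0],"roll": 0,"fingers": -1},
    {"slide": [-0.5,-0.03,0],"roll": 0,"fingers": -1},
    {"slide": [-0.5,-0.03,0],"roll": 0,"fingers": -1},
    {"slide": [0,0,0],"roll": 0,"fingers": -1},
  ],
)

```text
t: 19.8
tool_pos: [0.6462, 0.0891, 0.2112]
orientation: [2.182, 0.086, -2.181]
force: [0.3, 0.3, -0.4]
opening: 0.0005
```

```bash
python3 look.py w11 185 100 375 250; python3 - <<'E'
from h import *
snap('side','s11',3,(190,80,440,280))
E
```

```text
jaw yaw -85.50656261819427
19.8 [0.6462, 0.0891, 0.2112] 0.0005418398246793967 [ 0.3  0.3 -0.4] [ 0.    0.15 -0.02]
```

View pics/s11.png

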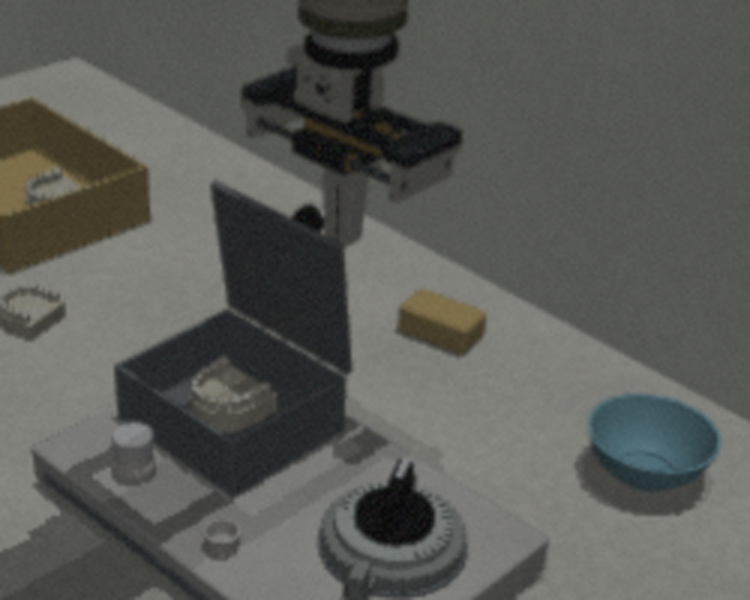

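View pics/w11.png

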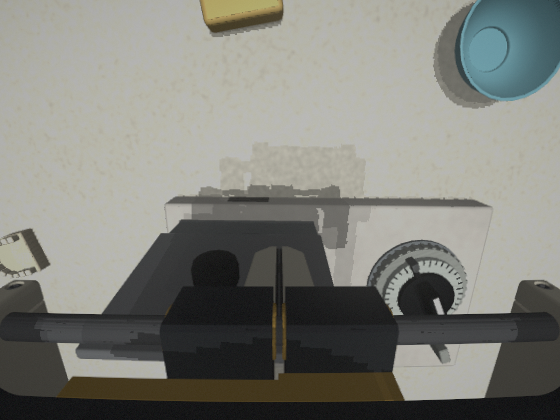

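```bash
python3 - <<'E'
import numpy as np
r=.115;h=np.array([.612,.1055])
cur=np.array([.6462,.2112])
ph=np.r_[np.arange(1.5,-.01,-.125)]
for p in ph:
    T=h+r*np.array([-np.cos(p),np.sin(p)])+.008*np.array([np.sin(p),np.cos(p)])+[.0075,0]
    print(round(p,3),T.round(4),((T-cur)/.03).round(2));cur=T
E
```

```text
1.5 [0.6193 0.2208] [-0.9   0.32]
1.375 [0.605  0.2199] [-0.48 -0.03]
1.25 [0.5908 0.2172] [-0.47 -0.09]
1.125 [0.5771 0.2127] [-0.46 -0.15]
1.0 [0.5641 0.2066] [-0.43 -0.2 ]
0.875 [0.5519 0.1989] [-0.41 -0.26]
0.75 [0.5408 0.1897] [-0.37 -0.31]
0.625 [0.5309 0.1793] [-0.33 -0.35]
0.5 [0.5224 0.1677] [-0.28 -0.39]
0.375 [0.5154 0.1551] [-0.23 -0.42]
0.25 [0.5101 0.1417] [-0.18 -0.45]
0.125 [0.5064 0.1278] [-0.12 -0.46]
0.0 [0.5045 0.1135] [-0.06 -0.48]
```

First to 1.25 rad, checking force.

>>> play_rows(
  plan=[
    {"slide": [0,-0.25,0.32],"roll": 0,"fingers": -1},
    {"slide": [-0.45,-0.03,0],"roll": 0,"fingers": -1},
    {"slide": [-0.45,-0.03,0],"roll": 0,"fingers": -1},
    {"slide": [-0.48,-0.03,-0.03],"roll": 0,"fingers": -1},
    {"slide": [-0.47,-0.03,-0.09],"roll": 0,"fingers": -1},
    {"slide": [-0.46,-0.03,-0.15],"roll": 0,"fingers": -1},
  ],
)

```text
t: 20.65
tool_pos: [0.5782, 0.0766, 0.2137]
orientation: [2.184, 0.085, -2.179]
force: [1.4, -0.5, -0.5]
opening: 0.0004
```

```bash
python3 look.py w12 185 100 375 250; python3 - <<'E'
from h import *
snap('side','s12',3,(190,80,440,280))
E
```

```text
jaw yaw -85.53149720402102
20.65 [0.5782, 0.0766, 0.2137] 0.0003942258481559896 [ 1.4 -0.5 -0.5] [ 0.01 -0.14  0.01]
```

View pics/s12.png

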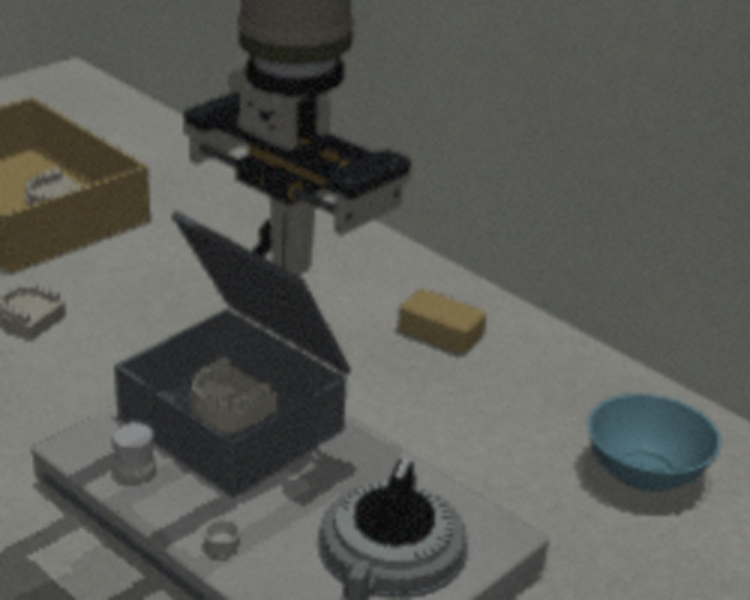

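The lid is tilting as planned; continue down.

>>> play_rows(
  plan=[
    {"slide": [-0.43,-0.03,-0.2],"roll": 0,"fingers": -1},
    {"slide": [-0.41,-0.03,-0.26],"roll": 0,"fingers": -1},
    {"slide": [-0.37,-0.03,-0.31],"roll": 0,"fingers": -1},
    {"slide": [-0.33,-0.02,-0.35],"roll": 0,"fingers": -1},
    {"slide": [-0.28,-0.02,-0.39],"roll": 0,"fingers": -1},
    {"slide": [-0.23,-0.02,-0.42],"roll": 0,"fingers": -1},
    {"slide": [-0.18,-0.01,-0.45],"roll": 0,"fingers": -1},
    {"slide": [-0.12,-0.01,-0.3],"roll": 0,"fingers": -1},
    {"slide": [0,0,-0.1],"roll": 0,"fingers": -1},
    {"slide": [0,0,0],"roll": 0,"fingers": -1},
  ],
)

```text
t: 22.0
tool_pos: [0.5069, 0.0721, 0.1291]
orientation: [2.181, 0.086, -2.182]
force: [-0.1, 0.5, 0.6]
opening: 0.0006
```

```bash
python3 look.py w13 185 100 375 250; python3 - <<'E'
from h import *
snap('side','s13',3,(190,80,440,280))
E
```

```text
jaw yaw -85.50961398118662
22.0 [0.5069, 0.0721, 0.1291] 0.0005797156053750203 [-0.1  0.5  0.6] [-0.02  0.16  0.02]
```

View pics/s13.png

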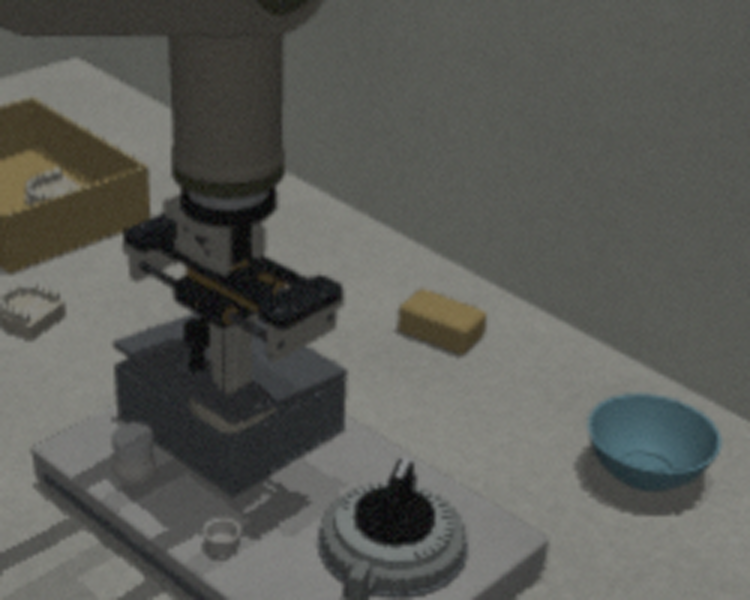

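>>> play_rows(
  plan=[
    {"slide": [-0.05,0,-0.2],"roll": 0,"fingers": -1},
    {"slide": [0,0,-0.2],"roll": 0,"fingers": -1},
    {"slide": [0,0,-0.1],"roll": 0,"fingers": -1},
    {"slide": [0,0,0],"roll": 0,"fingers": -1},
  ],
)

```text
t: 22.6
tool_pos: [0.5053, 0.0721, 0.114]
orientation: [2.181, 0.086, -2.182]
force: [-0.2, 0.8, -1.0]
opening: 0.0006
```

>>> play_rows(
  plan=[
    {"slide": [0,0,-0.06],"roll": 0,"fingers": -1},
    {"slide": [0,0,0],"roll": 0,"fingers": -1},
  ],
)

```text
t: 22.85
tool_pos: [0.5056, 0.0721, 0.1137]
orientation: [2.182, 0.086, -2.181]
force: [-6.3, 0.1, 11.0]
opening: 0.0006
```

>>> play_rows(
  plan=[
    {"slide": [0,0,-0.04],"roll": 0,"fingers": -1},
    {"slide": [0,0,0],"roll": 0,"fingers": -1},
  ],
)

```text
t: 23.1
tool_pos: [0.5056, 0.0721, 0.1135]
orientation: [2.182, 0.086, -2.181]
force: [-10.8, -1.0, 19.3]
opening: 0.0006
```

>>> play_rows(
  plan=[
    {"slide": [0,0,0.4],"roll": 0,"fingers": -1},
    {"slide": [0,0,0.8],"roll": 0,"fingers": -1},
    {"slide": [0,0,1],"roll": 0,"fingers": -1},
    {"slide": [0,0,1],"roll": 0,"fingers": -1},
    {"slide": [0,0,1],"roll": 0,"fingers": -1},
    {"slide": [-0.7,-0.3,1],"roll": 0,"fingers": -1},
    {"slide": [-1,-1,0.3],"roll": 0,"fingers": -1},
    {"slide": [-1,-1,0],"roll": 0,"fingers": -1},
    {"slide": [0,-1,0],"roll": 0,"fingers": -1},
    {"slide": [0,-1,0],"roll": 0,"fingers": -1},
    {"slide": [0,-1,0],"roll": 0,"fingers": -1},
    {"slide": [0,0,0],"roll": 0,"fingers": -1},
    {"slide": [0,0,0],"roll": 0,"fingers": -1},
  ],
)

```text
t: 24.72
tool_pos: [0.4245, -0.0866, 0.2762]
orientation: [2.182, 0.086, -2.182]
force: [0.6, 0.6, 0.6]
opening: 0.0005
```

```bash
python3 look.py w14 210 60 380 200; python3 - <<'E'
from h import *
snap('side','s14',3,(190,130,380,320));snap('top','t14',5,(200,165,360,275))
E
```

```text
jaw yaw -85.53097130135744
24.725 [0.4245, -0.0866, 0.2762] 0.0004945113451842042 [0.6 0.6 0.6] [0.   0.12 0.  ]
```

View pics/s14.png

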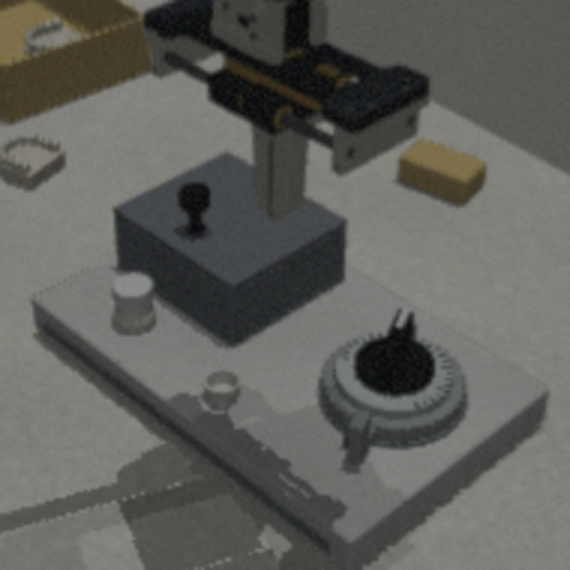

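View pics/t14.png

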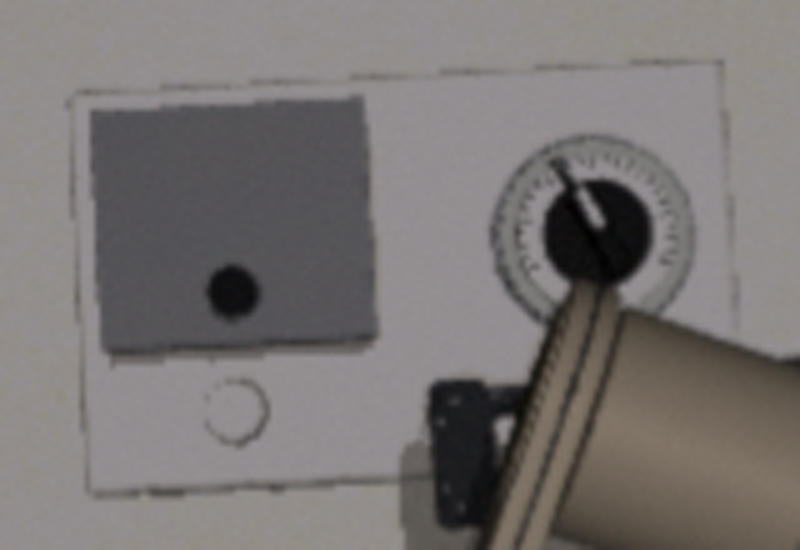

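View pics/w14.png

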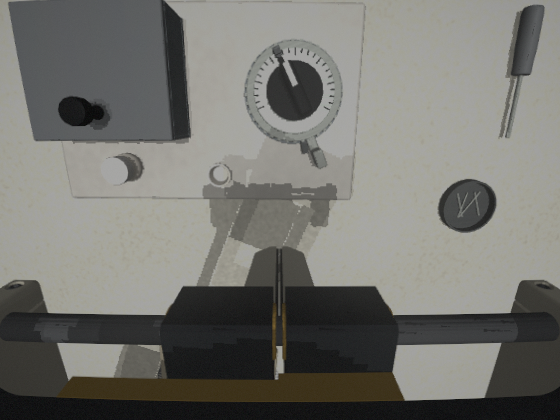

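```bash
python3 - <<'E'
import cv2
im=cv2.imread('pics/w14.png')[30:180,235:355];cv2.imwrite('pics/w14d.png',cv2.resize(im,None,fx=4,fy=4,interpolation=cv2.INTER_CUBIC))
E
```

```text
(no output)
```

View pics/w14d.png

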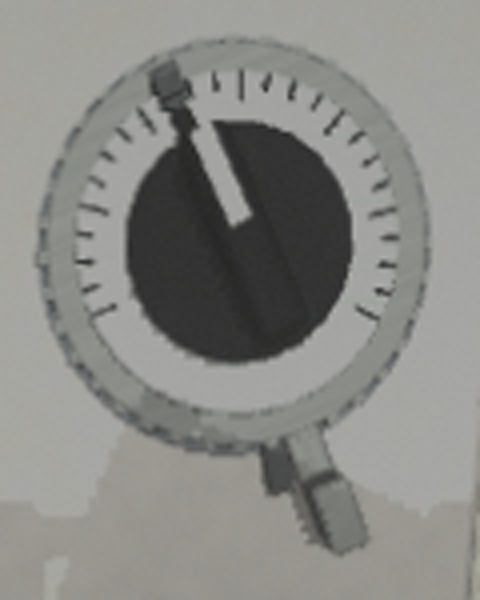

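The pointer stands at the rider's nose (about (180,110) in the crop). The lock arm is against its stop at (280,465), and the lid is flush. Handing in.

```bash
python3 -c "
from plant import robot
print(robot.close_job())"
```

```text
the job is handed in; nothing more can be done
None
```

I set the knob, tightened the lock ring and shut the lid, in that order, and handed the job in at about 25 s. It gave no verdict.

- **Depth knob:** I gripped the bar and turned it about 86° clockwise until the pointer met the rider's nose. After letting go, a straight-on wrist picture showed them aligned to within about 0.3°. The pointer was still at the nose in the last picture, and I did not see the rider move.
- **Lock ring:** I gripped the tab and swung it about 56° clockwise. I then pressed it against the stop with about 20 N. The pictures show its arm touching the stop block, and the final tab angle was within about 0.1° of the expected tight position.
- **Lid:** I pushed it over from behind with closed fingers and pressed it down with about 19 N. The fingertips stopped at 113.5 mm above the table, which is the top of a fully shut lid. It looks flush in the side and top pictures.
- **Other things:** The jar, dish, tin and spatula look undisturbed in the last pictures. The stone model is now hidden under the lid. At the end the arm was clear and touching nothing.

No check failed. The first estimate of the dial axis from the top camera was about 4 mm off the wrist camera's, so I used the wrist camera's value. I judged the final alignment by eye on the pictures.

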